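# Free the rusted bolt of the art-room supply chest

## Robot

A 6-joint arm with a two-finger parallel gripper is mounted at the origin on the work surface. World frame = base frame: x ahead of the robot, y to its left, z up, the work surface at z = 0. Lengths are in m, angles in rad, forces in N, time in s.
With the tool pointing down it reaches from about 0.25 to 0.725 m from the base axis. Payload 4 kg.
Tool frame: the origin (TCP) lies at the very end of the fingers, on their centre line; the grasp point (between the pads) lies 19 mm behind it; y points along the fingers, z is the direction in which the jaws open and shut, and the axes are right-handed (so a half turn about y gives the same grasp; the last joint's range is limited). The gripper opens to 85 mm and grips with 20 to 120 N. Pads are 22 mm wide; open, the fingers measure 114 mm over their backs; the gripper's body (76 mm by 85 mm) begins 54 mm behind the grasp point. The pads swing forward as they close: fully open they stand 13 mm farther back than shut.
Start: joints at [1.308, 0.241, 0.005, 1.335, 0, 1.571], TCP at [0.13, 0.483, 0.231] pointing down, gripper open.
Joint ranges: [-2.72, 2.72], [-1.05, 1.87], [-1.09, 1.28], [-1.99, 2.15], [-1.42, 1.44], [-3.14, 3.14]. Speed limits (rad/s): [2.79, 2.79, 3.14, 3.14, 3.14, 3.14].

## Interface

Orientations are given as a unit quaternion [w, x, y, z].
In Python, from cell import read_state, capture, hand_in gives the robot as it stands.
- The arm moves only by the tool send_rows, never from a script. Its argument "deltas" is text: rows parted by semicolons, each of 5 numbers parted by spaces: the shift along the tool's x, y, z in mm, then the turn about the tool's y in degrees, then the finger opening in mm, from 0 to 85.4. A call has 1 to 8 rows; each row is the pose to reach, as a shift and turn from the pose commanded when the call began, along the tool's axes at that moment; what a row does not reach only later rows make up. A row lasts 1/12 s, in which the tool goes at most 41.7 mm and 7.16 degrees, less where a joint would pass 70% of its speed; a pose out of reach is approached as far as the arm can. A call with a gripper value outside its range is refused whole. The fingers move at their own pace and stop on an object; "grip_force" is the grip in N (left out, the last holds). Time passes only in rows, so rows that repeat a pose let the fingers close. It gives the time, the measured TCP pose, the force and the opening at its end, in the units of the state.
- read_state(): the state, without advancing time (a new reading comes with each control period).
- capture(name): name is "side" or "top" or "wrist"; returns a dict with "img" (384x512x3 uint8, red, green, blue), "range_z" (384x512 float32, m along the optical axis (not along the pixel's ray), 0 where there is no reading), "fx", "fy", "cx", "cy" (pixels), "D" ([k1, k2, p1, p2, k3] as OpenCV has them; the pictures are not rectified), "R" (3x3) and "t" (3): a world point X has camera coordinates R X + t; the wrist camera has in their place "tool_from_camera" (4x4, takes a point from camera to tool coordinates, whose origin is the TCP and whose axes are the tool frame's). Camera axes: x right, y down, z forward; pixel columns grow to the right and rows downward; lengths in m; the calibration is good to about 2 mm. A picture is of the moment at which its call begins: read the wrist's pose just before it.
- hand_in(): hands the job in, once; it reports no verdict.
The state is a dict: "t": time; "joint_pos": joint angles; "qvel": joint speeds; "joint_efforts": joint torques, N m; "ee_pos": TCP position; "tool_rot": TCP orientation; "force": force on the tool from outside, world axes, zero at the start; "moment": the same for the moment, N m; "grip_width": opening from 0.0 (shut) to 1.0 (fully open).
Only numpy, scipy, OpenCV 4.12 (cv2) and the standard library are available. Lean on these libraries where they do the work, as an engineer would, in place of code of your own. Each camera call takes 0.05 s, during which the arm holds its last target.

## Task

One of the two black supply chests on the art-room desk has a rusted, seized slide bolt: take its upright handle, work the bolt back and forth with short strokes until it runs, draw it fully back out of its keeper, then let go of it. Leave the bright bolt of the other chest shut, and leave the figurine, the tape roll and the pencil pot standing where they are.

Things in the scene. Friction and masses are not known exactly. Their poses are not given: they have to be found in the camera images.
- rusty_chest: black steel chest fixed on the desk, 150 (x) x 200 (y) x 90 mm high; origin: centre of its underside, z up. A rust-brown slide bolt lies along y on the middle of its top and is drawn to +y, out of a keeper at y = -80 mm. Guides at y = -47 and +62 mm and the keeper are 31 mm wide and 18 mm high above the top
- rusty_bolt_handle (a point): centre of the top face of the rust-brown bolt's upright handle, a rigid square post 16 x 16 mm, from 8 to 60 mm above the chest's top (this point is 150 mm above the desk); axes parallel to the chest's. It travels with the bolt along the chest's y. Grip it from above on any two faces, fingertips 20 mm or more above the chest's top to clear the guides
- rusty_bolt (a joint): travel of the rusted bolt, m: 0 shut, 0.050 fully drawn (to chest +y); starts at 0 to 0.004. Friction 6 N, stays where left. Drawn out, it first jams hard at about 0.015; pushed back to 0.004 (stop near 0.003) it loosens and can be drawn to a second jam at about 0.028; pushed back to 0.015 (stop near 0.014) it is free to run. Stroke it slowly, force clears no jam
- clean_chest: black steel chest fixed on the desk, 150 (x) x 200 (y) x 90 mm high; origin: centre of its underside, z up. A bright steel (same size and handle, not seized) slide bolt lies along y on the middle of its top and is drawn to +y, out of a keeper at y = -80 mm. Guides at y = -47 and +62 mm and the keeper are 31 mm wide and 18 mm high above the top
- clean_bolt (a joint): travel of the bright steel bolt in m: 0 = shut, grows when drawn to its chest's +y; must stay shut
- figurine: white plaster figurine, a turned shape, 72 mm across the base, 160 mm tall, loose; origin at the centre of its underside
- tape_roll: roll of pale tape lying flat, 96 mm outside, 76 mm inside, 25 mm high, loose; origin at the centre of its underside
- pencil_pot: green plastic pencil pot, empty, 76 mm across, 100 mm high, loose; origin at the centre of its underside
Things that resemble listed ones, but are neither listed nor needed, are in the scene too. Of the things shaped like the tape_roll, the wooden one is meant.

How it is judged:
By the outcome, as a careful person would: the job done as asked, in the order asked, and still so for the second after the job is handed in, with the robot touching nothing.
It also fails if it takes over 42 s, if anything falls off the work surface, if the arm or the gripper's body presses on something with over 40 N, if the wrist force passes 120 N, or if a joint passes its speed limit or range.

## Working session

There is one attempt and no reset: what is moved stays moved. The work goes in short steps, Python scripts to look and compute and a tool call to move; the robot and the scene stay as the last step left them, time stands still between calls to the robot, and variables do not carry over. Pictures are saved under pics/ and viewed, and the job is handed in when it is done.

Besides the shell and the picture viewer there is one more tool, called after ">>>" as a command line: name --argument value ..., lists and objects as JSON in quotes. send_rows: Moves the arm, as the interface text tells. Its arguments: {"type":"object","properties":{"deltas":{"type":"string"},"grip_force":{"type":"number"}},"required":["deltas"]}

```bash
mkdir -p pics; ls
python3 - <<'E'
from cell import read_state, capture
import cv2,numpy as np,pickle
s=read_state();print(s)
for n in ("side","top","wrist"):
    c=capture(n);pickle.dump(c,open(f'{n}0.pkl','wb'))
    cv2.imwrite(f'pics/{n}0.png',c['img'][:,:,::-1])
    print(n,{k:v for k,v in c.items() if k not in('img','range_z')}, (c['range_z']>0).mean())
print(read_state()['t'])
E
```

```text
pics
{'t': 0.0, 'joint_pos': array([1.30795203e+00, 2.41397983e-01, 3.73554462e-03, 1.33520126e+00,
       1.92395075e-05, 1.57080939e+00]), 'qvel': array([ 6.15495390e-04, -1.17102791e-03,  1.59514756e-06, -7.04211520e-04,
       -2.97190741e-03,  4.50636908e-04]), 'joint_efforts': array([ 1.73808967e-03, -3.72322726e+01,  2.52405560e+01,  1.69029372e-02,
        2.61585856e-04, -1.95840038e-06]), 'ee_pos': array([0.12974549, 0.48222323, 0.23042477]), 'tool_rot': array([-0.70028435,  0.70173182, -0.09276927,  0.09256423]), 'force': array([ 0.10437395,  0.05410631, -0.79685183]), 'moment': array([ 0.00860942, -0.02529556,  0.01895793]), 'grip_width': 1.0006173738901616}
side {'fx': 363.74530773227275, 'fy': 363.74530773227275, 'cx': 258.36769853749814, 'cy': 194.3709521478648, 'D': array([0.02948992, 0.        , 0.        , 0.        , 0.        ]), 'R': array([[ 0.99321647, -0.1153165 , -0.01493796],
       [-0.08859065, -0.66722494, -0.73956918],
       [ 0.07531755,  0.73587565, -0.67291477]]), 't': array([-0.55601   ,  0.15523276,  1.1859227 ])} 0.9959462483723959
top {'fx': 424.
[... 290 characters left out ...]
    [ 7.38983094e-02, -3.93823405e-04, -9.97265704e-01]]), 't': array([0.01795103, 0.59993443, 1.44037507])} 0.9961598714192709
wrist {'fx': 325.9759345060628, 'fy': 325.9759345060628, 'cx': 256.3305344475866, 'cy': 194.89981691901716, 'D': array([-0.09286588,  0.        ,  0.        ,  0.        ,  0.        ]), 'tool_from_camera': array([[-1.47979028e-03,  9.66046640e-01,  2.58363503e-01,
        -6.65332158e-02],
       [ 3.57409488e-05, -2.58363735e-01,  9.66047711e-01,
        -1.43471849e-01],
       [ 9.99998904e-01,  1.43878217e-03,  3.47796720e-04,
         7.44988617e-04],
       [ 0.00000000e+00,  0.00000000e+00,  0.00000000e+00,
         1.00000000e+00]])} 0.9958852132161459
0.15
```

View pics/top0.png

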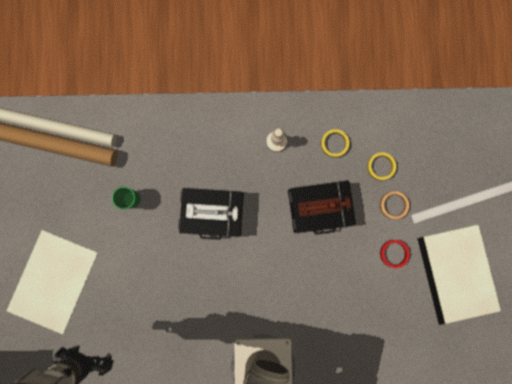

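View pics/side0.png

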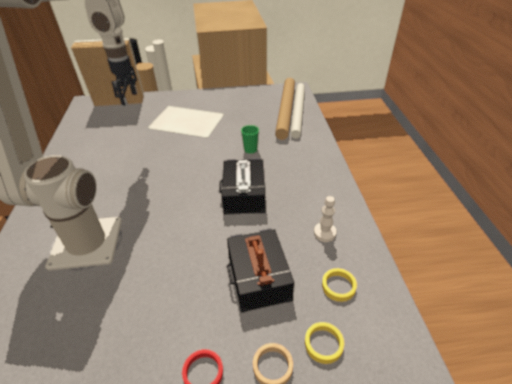

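View pics/wrist0.png

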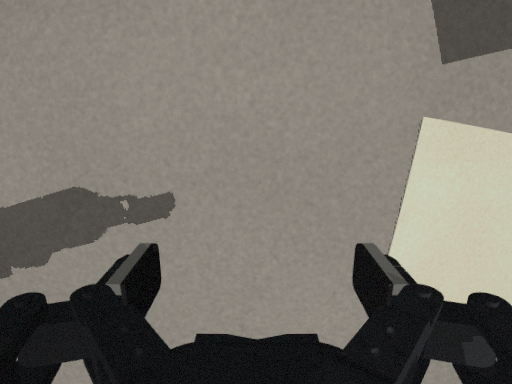

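```bash
cat > h.py <<'E'
import numpy as np,cv2,pickle
def cloud(c,T=None):
    K=np.array([[c['fx'],0,c['cx']],[0,c['fy'],c['cy']],[0,0,1]])
    h,w=c['range_z'].shape
    u,v=np.meshgrid(np.arange(w),np.arange(h))
    p=cv2.undistortPoints(np.stack([u,v],-1).reshape(-1,1,2).astype(np.float64),K,c['D']).reshape(h,w,2)
    z=c['range_z'].astype(float)
    P=np.dstack([p[...,0]*z,p[...,1]*z,z])
    if T is None: return (P-c['t'])@c['R']
    return P@T[:3,:3].T+T[:3,3]
E
python3 - <<'E'
from h import *
for n,roi in (("top",(150,260,270,370)),("side",(210,320,220,310))):
    c=pickle.load(open(n+'0.pkl','rb'));W=cloud(c)
    h=cv2.cvtColor(c['img'],cv2.COLOR_RGB2HSV)
    m=np.zeros(h.shape[:2],bool);a,b,d,e=roi;m[a:b,d:e]=1
    rust=m&(h[...,1]>110)&((h[...,0]<14)|(h[...,0]>172))&(h[...,2]>40)
    P=W[rust];print(n,rust.sum(),np.percentile(P,[1,50,99],axis=0))
    hi=P[(P[:,2]>.135)&(P[:,2]<.165)];print('handle',len(hi),hi.mean(0),hi.min(0),hi.max(0))
    lid=m&(W[...,2]>.08)&(W[...,2]<.098);L=W[lid]
    r=cv2.minAreaRect((L[:,:2]*1000).astype(np.float32));print('lid',r, cv2.boxPoints(r))
    low=P[P[:,2]<.125]
    mu=low.mean(0);_,_,V=np.linalg.svd((low-mu)[:,:2],full_matrices=False);print('bolt axis',mu,V[0],np.percentile((low-mu)[:,:2]@V[0],[0,100]))
    i=c['img'][a-10:b+10,d-10:e+10,::-1];cv2.imwrite(f'pics/crop_{n}.png',cv2.resize(i,None,fx=5,fy=5,interpolation=cv2.INTER_CUBIC)[:600,:800])
E
```

```text
top 702 [[ 0.51083536 -0.29209969  0.08429211]
 [ 0.53922527 -0.20351935  0.09354705]
 [ 0.56712208 -0.12520059  0.15231072]]
handle 28 [ 0.54034632 -0.22522484  0.1481277 ] [ 0.53360275 -0.23270956  0.13895234] [ 0.54666158 -0.21793361  0.15460359]
lid ((538.1071166992188, -203.30459594726562), (150.0635986328125, 204.01504516601562), 6.647733211517334) [[ 451.77087  -110.66894 ]
 [ 475.38867  -313.31232 ]
 [ 624.44336  -295.94025 ]
 [ 600.82556   -93.296875]]
bolt axis [ 0.53894292 -0.20335122  0.09553336] [-0.11613883  0.99323299] [-0.09534026  0.07851664]
side 727 [[ 0.50954918 -0.29324216  0.08798477]
 [ 0.53630393 -0.22813074  0.0991686 ]
 [ 0.56289027 -0.13144773  0.15110183]]
handle 46 [ 0.53933254 -0.23002866  0.14579661] [ 0.53177402 -0.23588181  0.13545807] [ 0.54757143 -0.22008389  0.15373604]
lid ((537.7315673828125, -203.6082000732422), (150.8309783935547, 205.49732971191406), 6.742056846618652) [[ 450.7749  -110.42383]
 [ 474.90027 -314.5001 ]
 [ 624.68823 -296.79257]
 [ 600.56287  -92.71631]]
bolt axis [ 0.5365061  -0.21647961  0.09829669] [ 0.12117189 -0.99263154] [-0.09554514  0.07801171]
```

View pics/crop_top.png

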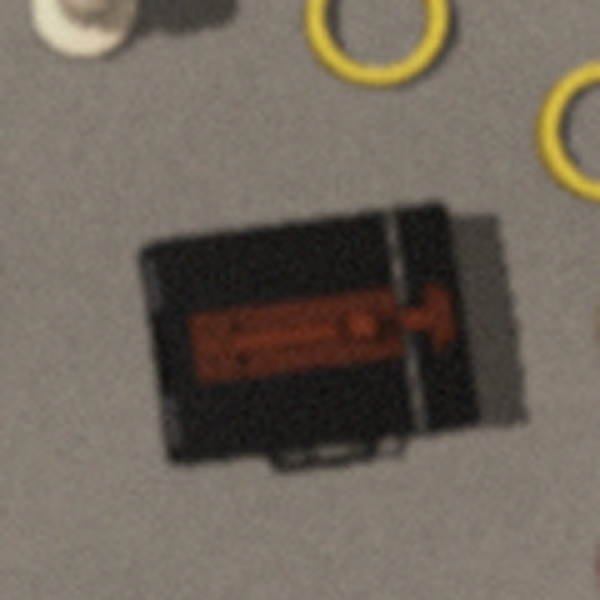

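View pics/crop_side.png

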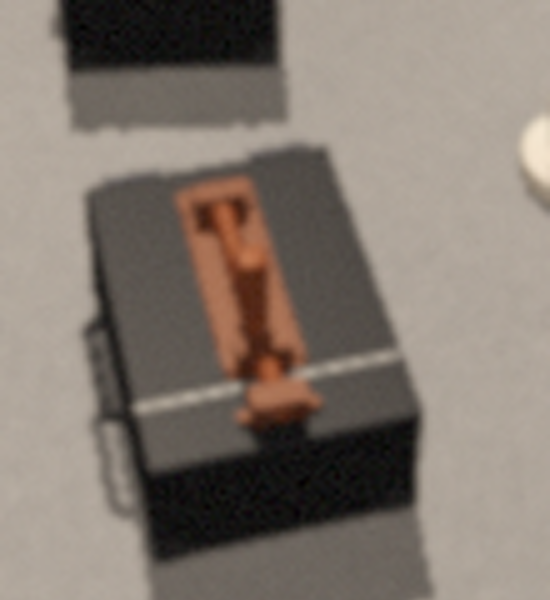

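```bash
cat >> h.py <<'E'
from scipy.spatial.transform import Rotation as Ro
YAW=np.deg2rad(6.7); CY=np.array([-np.sin(YAW),np.cos(YAW),0]); O=np.array([.538,-.2035,.09])
def toolR(s): 
    q=s['tool_rot'];return Ro.from_quat([q[1],q[2],q[3],q[0]]).as_matrix()
def delta(s,target):
    R=toolR(s);d=R.T@(np.array(target)-s['ee_pos'])*1000
    # turn about tool y bringing tool z onto +-CY
    l=R.T@CY; a=np.rad2deg(np.arctan2(l[0],l[2])); a=(a+90)%180-90
    print('R',R.round(3).tolist());print('d mm',d.round(1),'turn about y',a.round(2),'or',a-180*np.sign(a))
E
python3 - <<'E'
from h import *
from cell import read_state
s=read_state(); delta(s,[.540,-.228,.215]); print(s['joint_pos'])
E
```

```text
R [[0.966, -0.0, 0.26], [-0.26, -0.001, 0.966], [0.0, -1.0, -0.002]]
d mm [ 580.7   16.5 -579.4] turn about y -21.76 or 158.24179856819669
[ 1.30799099e+00  2.41240998e-01  4.07598603e-03  1.33516038e+00
 -1.20401599e-05  1.57080579e+00]
```

>>> send_rows --deltas "29 0 -29 -2.7 85; 58 0 -58 -5.4 85; 87 0 -87 -8.1 85; 116 0 -116 -10.8 85; 145 0 -145 -13.5 85; 174 0 -174 -16.2 85; 203 0 -203 -18.9 85; 232 0 -232 -21.8 85" --grip_force 70

```text
t: 0.82
ee_pos: [0.2939, 0.1967, 0.2313]
tool_rot: [0.706, -0.706, -0.043, 0.043]
force: [1.6, 0.1, -0.6]
grip_width: 0.997
```

Run:
```python
from h import *
from cell import read_state
s=read_state(); delta(s,[.540,-.228,.215]); print(s['joint_pos'],s['ee_pos'])
```

```text
R [[0.993, 0.0, -0.121], [0.121, 0.0, 0.993], [0.0, -1.0, 0.0]]
d mm [ 193.1   16.3 -451.3] turn about y 0.23 or -179.7741564212667
[ 5.89796994e-01 -5.22074347e-02 -3.23371876e-01  1.29926559e+00
 -4.45639515e-05  4.68918190e-01] [0.29390718 0.19668454 0.23129772]
```

>>> send_rows --deltas "16 0 -38 0 85; 32 0 -76 0 85; 48 0 -114 0 85; 64 0 -152 0 85; 80 0 -190 0 85; 96 0 -228 0 85; 112 0 -266 0 85; 128 0 -304 0.2 85"

```text
t: 1.48
ee_pos: [0.4568, -0.0905, 0.2311]
tool_rot: [0.706, -0.706, -0.04, 0.04]
force: [1.1, 0.5, 0.2]
grip_width: 0.992
```

>>> send_rows --deltas "16 0 -37 0 85; 32 0 -74 0 85; 48 0 -111 0 85; 65 0 -147 0 85; 65 0 -147 0 85; 65 0 -147 0 85"

```text
t: 1.98
ee_pos: [0.5378, -0.2287, 0.2291]
tool_rot: [0.707, -0.705, -0.038, 0.04]
force: [-0.8, 0.1, -0.3]
grip_width: 0.993
```

Run:
```python
from h import *
from cell import read_state,capture
s=read_state(); print(s['joint_pos'],s['ee_pos'],s['t'])
c=capture('wrist');cv2.imwrite('pics/wrist1.png',c['img'][:,:,::-1])
T=cloud(c,c['tool_from_camera']);W=T@toolR(s).T+s['ee_pos']
h=cv2.cvtColor(c['img'],cv2.COLOR_RGB2HSV)
rust=(h[...,1]>110)&((h[...,0]<14)|(h[...,0]>172))&(h[...,2]>30)
for lo,hi in((.144,.158),(.115,.14),(.09,.113)):
    m=rust&(W[...,2]>lo)&(W[...,2]<hi);P=W[m]
    if len(P)<5: print(lo,len(P));continue
    v,u=np.nonzero(m)
    l=(P-O); ly=l@CY; lx=l@np.array([np.cos(YAW),np.sin(YAW),0])
    print(lo,len(P),P.mean(0),'px',u.mean(),v.mean(),'lx',np.percentile(lx,[1,50,99]),'ly',np.percentile(ly,[1,50,99]))
    if lo==.144: print('rect',cv2.minAreaRect((P[:,:2]*1000).astype(np.float32)))
delta(s,[.540,-.228,.116])
```

```text
[-4.02115550e-01  4.14422020e-01  2.44575695e-01  1.40422747e+00
  1.20043803e-04 -5.13310683e-01] [ 0.53782318 -0.22869078  0.22907014] 1.9833
0.144 479 [ 0.5377765  -0.22541959  0.14992902] px 258.9561586638831 204.62004175365345 lx [-0.00960647 -0.0028577   0.00516339] ly [-0.0296281  -0.02172137 -0.01377459]
rect ((538.444091796875, -225.23342895507812), (15.160822868347168, 16.172801971435547), 5.0789923667907715)
0.115 150 [ 0.53127362 -0.22615307  0.12843445] px 258.70666666666665 188.62666666666667 lx [-0.00987536 -0.00949956 -0.00729159] ly [-0.02929522 -0.02158941 -0.01405614]
0.09 8002 [ 0.53407776 -0.20326612  0.09878198] px 283.75656085978505 186.40089977505625 lx [-0.02336545 -0.00572947  0.0210436 ] ly [-0.08575953  0.0056524   0.07823484]
R [[0.994, -0.003, -0.111], [0.111, 0.001, 0.994], [-0.003, -1.0, 0.002]]
d mm [  2.6 113.1   0.3] turn about y -0.33 or 179.67113864327894
```

View pics/wrist1.png

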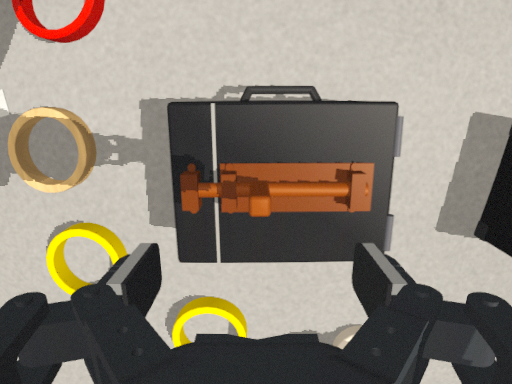

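>>> send_rows --deltas "0 30 3 0 60; 0 60 3 0 50; 0 90 3 0 50; 0 105 3 0 50; 0 113 3 0 50; 0 113 3 0 50; 0 113 3 0 50"

```text
t: 2.62
ee_pos: [0.5376, -0.2233, 0.1194]
tool_rot: [-0.706, 0.706, 0.041, -0.04]
force: [0.7, 0.4, -0.0]
grip_width: 0.584
```

Run:
```python
from h import *
from cell import read_state,capture
s=read_state(); print(s['ee_pos'],s['t'],s['force'],(s['ee_pos']-O)@CY)
c=capture('wrist');cv2.imwrite('pics/wrist2.png',c['img'][:,:,::-1])
delta(s,[.538,-.2255,.116])
```

```text
[ 0.53761117 -0.22327406  0.11936438] 2.6167 [ 0.70424399  0.36354603 -0.02160658] -0.019593654126166718
R [[0.993, 0.001, -0.115], [0.115, -0.0, 0.993], [0.001, -1.0, -0.0]]
d mm [ 0.1  3.4 -2.3] turn about y -0.09 or 179.90780406558255
```

View pics/wrist2.png

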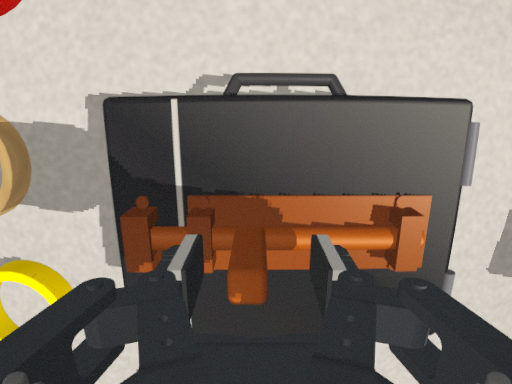

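>>> send_rows --deltas "0 2 -2 0 50; 0 2 -2 0 0; 0 2 -2 0 0; 0 2 -2 0 0; 0 2 -2 0 0; 0 2 -2 0 0; 0 2 -2 0 0; 0 2 -2 0 0" --grip_force 70

```text
t: 3.33
ee_pos: [0.5381, -0.2267, 0.1172]
tool_rot: [-0.705, 0.706, 0.041, -0.04]
force: [-0.8, -1.3, 6.1]
grip_width: 0.175
```

Run:
```python
from h import *
from cell import read_state,capture
s=read_state(); print(s['ee_pos'],s['t'],s['force'],(s['ee_pos']-O)@CY, s['grip_width'])
c=capture('wrist');cv2.imwrite('pics/wrist3.png',c['img'][:,:,::-1])
```

```text
[ 0.53811881 -0.22667701  0.11723778] 3.3333 [-0.7875232  -1.30607701  6.08077312] -0.023032585392287055 0.17531965977984312
```

View pics/wrist3.png

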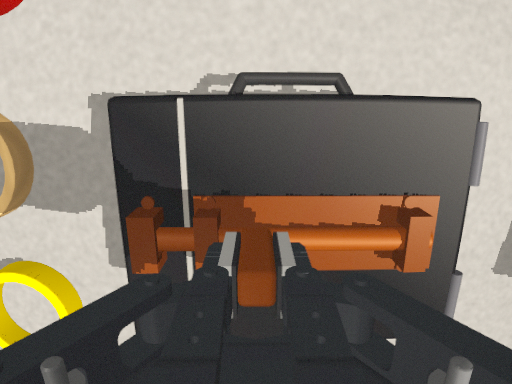

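>>> send_rows --deltas "0 0 1 0 0; 0 0 2 0 0; 0 0 3 0 0; 0 0 4 0 0; 0 0 5 0 0; 0 0 6 0 0; 0 0 7 0 0; 0 0 8 0 0"

```text
t: 4.05
ee_pos: [0.5374, -0.2202, 0.1172]
tool_rot: [-0.704, 0.707, 0.04, -0.039]
force: [0.4, -6.8, 4.8]
grip_width: 0.172
```

```bash
cat > st.py <<'E'
from h import *
from cell import read_state
s=read_state(); R=toolR(s);print('ly %.2f mm'%((s['ee_pos']-O)@CY*1000),'F tool',(R.T@s['force']).round(1),'t',s['t'],'z',s['ee_pos'][2].round(4),'lx',((s['ee_pos']-O)@np.cross(CY,[0,0,1])*1000).round(1),'rot',R[:,2].round(3))
E
python3 st.py
```

```text
ly -16.52 mm F tool [-0.3 -4.8 -6.8] t 4.05 z 0.1172 lx -2.6 rot [-0.113  0.994 -0.004]
```

>>> send_rows --deltas "0 0 1 0 0; 0 0 2 0 0; 0 0 3 0 0; 0 0 4 0 0"

```text
t: 4.38
ee_pos: [0.5369, -0.2163, 0.1172]
tool_rot: [-0.704, 0.708, 0.04, -0.039]
force: [-0.6, -7.1, 4.6]
grip_width: 0.174
```

```bash
python3 st.py
```

```text
ly -12.63 mm F tool [-1.4 -4.5 -7. ] t 4.3833 z 0.1172 lx -2.6 rot [-0.113  0.994 -0.004]
```

>>> send_rows --deltas "0 0 1 0 0; 0 0 2 0 0; 0 0 3 0 0"

```text
t: 4.63
ee_pos: [0.5366, -0.2134, 0.1172]
tool_rot: [-0.704, 0.708, 0.04, -0.039]
force: [-0.2, -6.9, 4.4]
grip_width: 0.173
```

```bash
python3 st.py
```

```text
ly -9.63 mm F tool [-1.  -4.3 -6.8] t 4.6333 z 0.1172 lx -2.6 rot [-0.113  0.994 -0.004]
```

>>> send_rows --deltas "0 0 1 0 0; 0 0 2 0 0"

```text
t: 4.8
ee_pos: [0.5364, -0.2116, 0.1173]
tool_rot: [-0.704, 0.708, 0.04, -0.039]
force: [0.3, -9.2, 3.6]
grip_width: 0.175
```

```bash
python3 st.py
```

```text
ly -7.85 mm F tool [-0.7 -3.6 -9.2] t 4.8 z 0.1173 lx -2.6 rot [-0.112  0.994 -0.005]
```

>>> send_rows --deltas "0 0 1 0 0; 0 0 2 0 0"

```text
t: 4.97
ee_pos: [0.5363, -0.2112, 0.1172]
tool_rot: [-0.703, 0.709, 0.04, -0.039]
force: [-0.5, -14.9, 1.8]
grip_width: 0.174
```

```bash
python3 st.py
```

```text
ly -7.43 mm F tool [ -2.2  -1.7 -14.8] t 4.9667 z 0.1172 lx -2.6 rot [-0.112  0.994 -0.008]
```

>>> send_rows --deltas "0 0 -2 0 0; 0 0 -4 0 0; 0 0 -5 0 0; 0 0 -6 0 0; 0 0 -7 0 0; 0 0 -8 0 0; 0 0 -9 0 0; 0 0 -10 0 0"

```text
t: 5.63
ee_pos: [0.5367, -0.2147, 0.1172]
tool_rot: [0.707, -0.705, -0.041, 0.041]
force: [-2.7, 6.3, 9.1]
grip_width: 0.174
```

>>> send_rows --deltas "0 0 -1 0 0; 0 0 -2 0 0; 0 0 -3 0 0; 0 0 -4 0 0; 0 0 -5 0 0; 0 0 -5 0 0"

```text
t: 6.13
ee_pos: [0.5373, -0.2202, 0.1172]
tool_rot: [0.707, -0.705, -0.041, 0.04]
force: [-1.9, 4.9, 8.5]
grip_width: 0.175
```

```bash
python3 st.py
```

```text
ly -16.48 mm F tool [-1.3 -8.5  5.1] t 6.1333 z 0.1172 lx -2.6 rot [-0.115  0.993  0.003]
```

>>> send_rows --deltas "0 0 -1 0 0; 0 0 -2 0 0; 0 0 -2 0 0"

```text
t: 6.38
ee_pos: [0.5375, -0.2216, 0.1172]
tool_rot: [0.707, -0.704, -0.041, 0.041]
force: [-1.9, 6.5, 8.6]
grip_width: 0.177
```

```bash
python3 st.py
```

```text
ly -17.96 mm F tool [-1.1 -8.6  6.7] t 6.3833 z 0.1172 lx -2.6 rot [-0.116  0.993  0.004]
```

>>> send_rows --deltas "0 0 -1 0 0; 0 0 -2 0 0; 0 0 -2 0 0"

```text
t: 6.63
ee_pos: [0.5376, -0.2227, 0.1172]
tool_rot: [0.708, -0.704, -0.041, 0.041]
force: [-2.6, 9.4, 9.4]
grip_width: 0.177
```

```bash
python3 st.py
```

```text
ly -19.01 mm F tool [-1.5 -9.4  9.6] t 6.6333 z 0.1172 lx -2.6 rot [-0.116  0.993  0.006]
```

Force begins to rise; one more to feel the stop.

>>> send_rows --deltas "0 0 -1 0 0; 0 0 -2 0 0; 0 0 -2 0 0"

```text
t: 6.88
ee_pos: [0.5378, -0.2238, 0.1172]
tool_rot: [0.708, -0.703, -0.042, 0.041]
force: [-3.0, 10.9, 9.2]
grip_width: 0.174
```

```bash
python3 st.py
```

```text
ly -20.17 mm F tool [-1.7 -9.2 11.3] t 6.8833 z 0.1172 lx -2.6 rot [-0.117  0.993  0.007]
```

>>> send_rows --deltas "0 0 -1 0 0; 0 0 -2 0 0; 0 0 -2 0 0"

```text
t: 7.13
ee_pos: [0.5379, -0.2253, 0.1172]
tool_rot: [0.709, -0.703, -0.042, 0.041]
force: [-3.2, 11.4, 9.5]
grip_width: 0.174
```

```bash
python3 st.py
```

```text
ly -21.60 mm F tool [-1.8 -9.4 11.8] t 7.1333 z 0.1172 lx -2.6 rot [-0.117  0.993  0.008]
```

Run:
```python
from h import *
from cell import read_state,capture
s=read_state(); print(s['ee_pos'],s['t'],s['force'],s['grip_width'])
c=capture('wrist');cv2.imwrite('pics/wrist4.png',c['img'][:,:,::-1])
T=cloud(c,c['tool_from_camera']);W=T@toolR(s).T+s['ee_pos']
h=cv2.cvtColor(c['img'],cv2.COLOR_RGB2HSV)
rust=(h[...,1]>110)&((h[...,0]<14)|(h[...,0]>172))&(h[...,2]>30)
l=W-O;ly=l@CY
m=rust&(W[...,2]>.118)&(W[...,2]<.16)
v,u=np.nonzero(m)
print('post',m.sum(),np.percentile(ly[m],[1,50,99])*1000,np.percentile(W[m][:,2],[1,99]),np.percentile(u,[1,99]))
m=rust&(W[...,2]>.085)&(W[...,2]<.112); print('all low',np.percentile(ly[m],[1,99])*1000)
```

```text
[ 0.53792726 -0.22525926  0.11718029] 7.1333 [-3.17024485 11.448939    9.45108131] 0.17361585983656952
post 2501 [-28.06779744 -20.40418497  -2.62027796] [0.11891344 0.15179874] [237. 296.]
all low [-86.08851958  77.33785581]
```

View pics/wrist4.png

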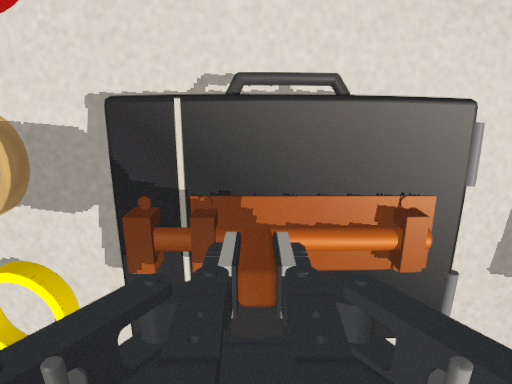

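>>> send_rows --deltas "0 0 2 0 0; 0 0 4 0 0; 0 0 6 0 0; 0 0 7.5 0 0; 0 0 9 0 0; 0 0 10.5 0 0; 0 0 12 0 0; 0 0 13 0 0"

```text
t: 7.85
ee_pos: [0.5372, -0.2188, 0.1172]
tool_rot: [-0.705, 0.707, 0.04, -0.039]
force: [-0.9, -4.9, 4.6]
grip_width: 0.173
```

>>> send_rows --deltas "0 0 1.2 0 0; 0 0 2.4 0 0; 0 0 3.6 0 0; 0 0 4.8 0 0; 0 0 6 0 0; 0 0 7 0 0; 0 0 8 0 0; 0 0 9 0 0"

```text
t: 8.52
ee_pos: [0.5362, -0.2101, 0.1172]
tool_rot: [-0.705, 0.707, 0.04, -0.039]
force: [-1.1, -6.5, 4.1]
grip_width: 0.175
```

```bash
python3 st.py
```

```text
ly -6.34 mm F tool [-1.8 -4.1 -6.4] t 8.5167 z 0.1172 lx -2.6 rot [-0.113  0.994 -0.004]
```

>>> send_rows --deltas "0 0 1 0 0; 0 0 2 0 0; 0 0 3 0 0; 0 0 4 0 0"

```text
t: 8.85
ee_pos: [0.5357, -0.2061, 0.1172]
tool_rot: [-0.705, 0.707, 0.04, -0.039]
force: [0.0, -6.1, 4.6]
grip_width: 0.181
```

```bash
python3 st.py
```

```text
ly -2.35 mm F tool [-0.7 -4.6 -6.1] t 8.85 z 0.1172 lx -2.6 rot [-0.113  0.994 -0.004]
```

>>> send_rows --deltas "0 0 1 0 0; 0 0 2 0 0; 0 0 3 0 0; 0 0 4 0 0; 0 0 5 0 0; 0 0 6 0 0"

```text
t: 9.35
ee_pos: [0.535, -0.2003, 0.1172]
tool_rot: [-0.705, 0.707, 0.04, -0.039]
force: [-0.5, -6.8, 4.5]
grip_width: 0.177
```

>>> send_rows --deltas "0 0 1 0 0; 0 0 2 0 0"

```text
t: 9.52
ee_pos: [0.5348, -0.1987, 0.1172]
tool_rot: [-0.704, 0.708, 0.04, -0.039]
force: [-0.4, -8.5, 4.3]
grip_width: 0.172
```

```bash
python3 st.py
```

```text
ly 5.17 mm F tool [-1.4 -4.2 -8.4] t 9.5167 z 0.1172 lx -2.6 rot [-0.112  0.994 -0.005]
```

>>> send_rows --deltas "0 0 1 0 0; 0 0 2 0 0; 0 0 2 0 0"

```text
t: 9.77
ee_pos: [0.5348, -0.1982, 0.1173]
tool_rot: [-0.703, 0.709, 0.04, -0.039]
force: [-0.6, -11.9, 3.8]
grip_width: 0.178
```

```bash
python3 st.py
```

```text
ly 5.62 mm F tool [ -1.9  -3.7 -11.8] t 9.7667 z 0.1173 lx -2.6 rot [-0.111  0.994 -0.008]
```

>>> send_rows --deltas "0 0 -2 0 0; 0 0 -4 0 0; 0 0 -5.5 0 0; 0 0 -7 0 0; 0 0 -8 0 0; 0 0 -9 0 0; 0 0 -10 0 0; 0 0 -11 0 0"

```text
t: 10.43
ee_pos: [0.5353, -0.2028, 0.1172]
tool_rot: [0.707, -0.704, -0.041, 0.041]
force: [-2.8, 5.5, 9.7]
grip_width: 0.174
```

>>> send_rows --deltas "0 0 -1 0 0; 0 0 -2 0 0; 0 0 -3 0 0; 0 0 -4 0 0; 0 0 -5 0 0; 0 0 -6 0 0; 0 0 -7 0 0; 0 0 -7 0 0"

```text
t: 11.1
ee_pos: [0.5361, -0.2098, 0.1172]
tool_rot: [0.707, -0.704, -0.041, 0.041]
force: [-2.4, 6.6, 8.6]
grip_width: 0.175
```

```bash
python3 st.py
```

```text
ly -6.00 mm F tool [-1.6 -8.5  6.8] t 11.1 z 0.1172 lx -2.6 rot [-0.115  0.993  0.004]
```

>>> send_rows --deltas "0 0 -1 0 0; 0 0 -2 0 0; 0 0 -3 0 0; 0 0 -3 0 0"

```text
t: 11.43
ee_pos: [0.5363, -0.211, 0.1172]
tool_rot: [0.709, -0.703, -0.041, 0.041]
force: [-2.2, 10.7, 10.6]
grip_width: 0.174
```

```bash
python3 st.py
```

```text
ly -7.22 mm F tool [ -0.9 -10.5  10.9] t 11.4333 z 0.1172 lx -2.6 rot [-0.117  0.993  0.007]
```

Rising force signals the stop; push a little more to be sure (limited force).

>>> send_rows --deltas "0 0 -1 0 0; 0 0 -2 0 0; 0 0 -3 0 0; 0 0 -4 0 0; 0 0 -4 0 0"

```text
t: 11.85
ee_pos: [0.5364, -0.2125, 0.1172]
tool_rot: [0.71, -0.702, -0.042, 0.042]
force: [-3.3, 16.2, 12.1]
grip_width: 0.174
```

```bash
python3 st.py
```

```text
ly -8.80 mm F tool [ -1.3 -11.9  16.6] t 11.85 z 0.1172 lx -2.6 rot [-0.118  0.993  0.012]
```

>>> send_rows --deltas "0 0 3 0 0; 0 0 6 0 0; 0 0 9 0 0; 0 0 11 0 0; 0 0 13 0 0; 0 0 14.5 0 0; 0 0 16 0 0; 0 0 17.5 0 0"

```text
t: 12.52
ee_pos: [0.5354, -0.2037, 0.1172]
tool_rot: [-0.705, 0.707, 0.04, -0.039]
force: [-1.6, -6.6, 5.6]
grip_width: 0.179
```

>>> send_rows --deltas "0 0 1 0 0; 0 0 2 0 0; 0 0 3 0 0; 0 0 4 0 0; 0 0 5 0 0; 0 0 6 0 0; 0 0 7 0 0; 0 0 8 0 0"

```text
t: 13.18
ee_pos: [0.5345, -0.1957, 0.1172]
tool_rot: [-0.705, 0.707, 0.04, -0.039]
force: [-0.3, -6.0, 4.4]
grip_width: 0.172
```

```bash
python3 st.py
```

```text
ly 8.19 mm F tool [-0.9 -4.4 -6. ] t 13.1833 z 0.1172 lx -2.6 rot [-0.113  0.994 -0.004]
```

>>> send_rows --deltas "0 0 1.5 0 0; 0 0 3 0 0; 0 0 4.5 0 0; 0 0 6 0 0; 0 0 7.5 0 0; 0 0 9 0 0; 0 0 10.5 0 0; 0 0 12 0 0"

```text
t: 13.85
ee_pos: [0.5331, -0.1838, 0.1172]
tool_rot: [-0.705, 0.707, 0.04, -0.039]
force: [-1.0, -7.6, 5.0]
grip_width: 0.177
```

>>> send_rows --deltas "0 0 1 0 0; 0 0 2 0 0; 0 0 3 0 0; 0 0 4 0 0; 0 0 5 0 0; 0 0 6 0 0"

```text
t: 14.35
ee_pos: [0.5324, -0.1778, 0.1172]
tool_rot: [-0.705, 0.707, 0.04, -0.039]
force: [-0.7, -5.5, 6.2]
grip_width: 0.179
```

```bash
python3 st.py
```

```text
ly 26.22 mm F tool [-1.3 -6.2 -5.4] t 14.35 z 0.1172 lx -2.6 rot [-0.113  0.994 -0.004]
```

>>> send_rows --deltas "0 0 1 0 0; 0 0 2 0 0; 0 0 3 0 0; 0 0 4 0 0; 0 0 4 0 0"

```text
t: 14.77
ee_pos: [0.5323, -0.1775, 0.1172]
tool_rot: [-0.702, 0.71, 0.04, -0.038]
force: [-0.8, -17.8, 1.2]
grip_width: 0.178
```

```bash
python3 st.py
```

```text
ly 26.46 mm F tool [ -2.8  -1.  -17.6] t 14.7667 z 0.1172 lx -2.6 rot [-0.11   0.994 -0.011]
```

>>> send_rows --deltas "0 0 1 0 0; 0 0 0 0 0; 0 0 -2 0 0; 0 0 -3 0 0; 0 0 -4 0 0; 0 0 -4 0 0"

```text
t: 15.27
ee_pos: [0.5324, -0.1776, 0.1172]
tool_rot: [-0.705, 0.707, 0.04, -0.039]
force: [-1.4, -5.2, 5.0]
grip_width: 0.178
```

```bash
python3 st.py
```

```text
ly 26.41 mm F tool [-2. -5. -5.] t 15.2667 z 0.1172 lx -2.6 rot [-0.113  0.994 -0.003]
```

Now open and rise.

>>> send_rows --deltas "0 0 0 0 30; 0 0 0 0 45; 0 0 0 0 45; 0 0 0 0 45; 0 0 0 0 45; 0 0 0 0 45"

```text
t: 15.77
ee_pos: [0.5318, -0.1755, 0.116]
tool_rot: [0.706, -0.706, -0.04, 0.041]
force: [-0.0, 0.4, 0.8]
grip_width: 0.528
```

>>> send_rows --deltas "0 -15 0 0 45; 0 -35 0 0 45; 0 -65 0 0 45; 0 -95 0 0 45; 0 -120 0 0 45; 0 -120 0 0 45; 0 -120 0 0 45"

```text
t: 16.35
ee_pos: [0.5331, -0.176, 0.2382]
tool_rot: [-0.705, 0.706, 0.042, -0.039]
force: [0.3, -0.1, -0.6]
grip_width: 0.524
```

Run:
```python
from h import *
from cell import read_state,capture
s=read_state(); print(s['ee_pos'],s['t'],s['force'],s['grip_width'])
c=capture('wrist');cv2.imwrite('pics/wrist5.png',c['img'][:,:,::-1])
T=cloud(c,c['tool_from_camera']);W=T@toolR(s).T+s['ee_pos']
h=cv2.cvtColor(c['img'],cv2.COLOR_RGB2HSV)
rust=(h[...,1]>110)&((h[...,0]<14)|(h[...,0]>172))&(h[...,2]>30)
m=rust&(W[...,2]>.144)&(W[...,2]<.158);P=W[m];print('post ly',np.percentile((P-O)@CY*1000,[1,50,99]),cv2.minAreaRect((P[:,:2]*1000).astype(np.float32)))
c=capture('side');cv2.imwrite('pics/side5.png',c['img'][:,:,::-1])
c=capture('top');cv2.imwrite('pics/top5.png',c['img'][:,:,::-1])
c0=pickle.load(open('top0.pkl','rb'));d=np.abs(c['img'].astype(int)-c0['img']).max(2)>70
n,_,st,ce=cv2.connectedComponentsWithStats(d.astype(np.uint8));print(st[1:][st[1:,4]>15])
```

```text
[ 0.53305015 -0.17604157  0.23817221] 16.35 [ 0.28310826 -0.06738416 -0.59752371] 0.5237119913675036
post ly [19.78517656 27.96347317 35.41192174] ((532.7412109375, -176.33714294433594), (15.621315956115723, 15.685930252075195), 6.807910442352295)
[[ 276  181   93  203 8839]
 [ 319  192    7   17   64]
 [ 395  193   14   26  114]
 [ 368  196    6   17   30]
 [ 380  197   14   21   81]
 [ 410  203   37   23  418]
 [ 304  206    8    4   25]
 [ 367  219    6   15   21]
 [ 424  233   14   42  349]
 [ 395  242   14   29  109]
 [ 234  339   32    8  162]
 [  54  346   59   38 1046]
 [ 235  353   14   19  176]
 [ 247  371   17   13  117]]
```

View pics/wrist5.png

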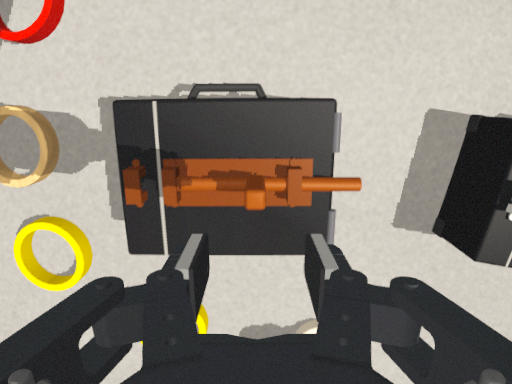

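View pics/side5.png

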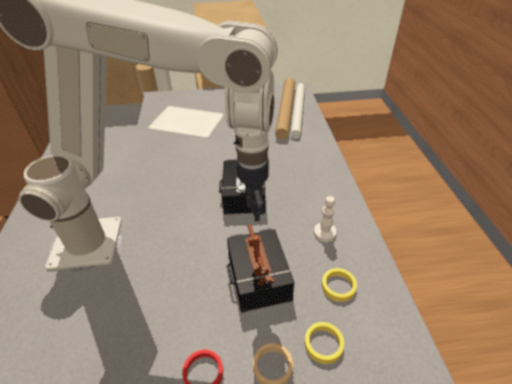

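View pics/top5.png

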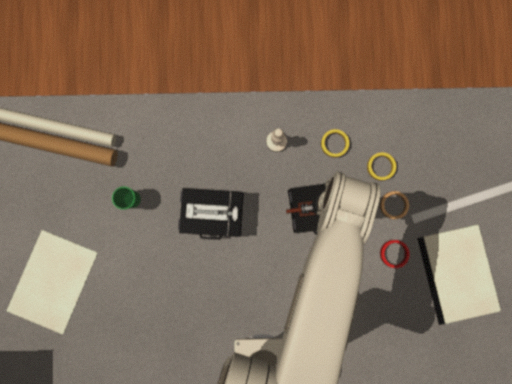

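```bash
python3 -c "
from cell import hand_in,read_state
print(read_state()['force']);print(hand_in())"
```

```text
[-0.30669196  0.0730054   0.23091069]
the job is handed in; nothing more can be done
None
```

The rusted bolt is fully drawn out of its keeper and released, and the job is handed in at about 16.5 s of the 42 s allowed.

**What I did:** I gripped the upright handle on its two y faces. I drew it to the first jam at about 15 mm and pushed it back to about 3–4 mm. Then I drew it to the second jam at about 28 mm, pushed it back to the stop near 14 mm, and drew it all the way to its end stop. Before opening the fingers I eased off the pull, then lifted the gripper clear.

**Last checks:**
- **Travel:** The wrist camera shows the handle moved 49.7 mm along the chest, and the end stop was felt at about 18 N. The picture shows the bolt out of the keeper.
- **Contact:** The gripper is open and about 0.12 m above its gripping height. The force on it was about 0 N, so nothing is being touched.
- **Other objects:** In the pictures the bright bolt still looks shut, and the figurine, rings and pencil pot look where they were. I judged these by eye from the top and side pictures; I did not measure each one.

**Disagreements:** While I pushed back to the first release point, the measured tool position kept creeping about 2 mm past the expected stop. I put this down to the tool tilting. The bolt then drew past the first jam at normal force, so it had loosened.

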